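# Put the block plane away in the latched kit chest

## Task

Open the plywood kit chest: pull up its recessed paddle handle to trip the latch, raise the lid with it and push it over past its balance point, so that it rests open by itself; do not let the lid slam either way. Then pick up the small steel block plane and lay it flat on its sole on the floor of the chest, and let go of it. Leave the screwdriver, brush, roll of tape and wood offcut where they are.

Things in the scene. Friction and masses are not known exactly. Their poses are not given: they have to be found in the camera images.
- chest: Plywood kit chest, fixed: 240 mm deep (x), 340 wide (y), 100 high without lid. Origin: centre of its underside. x points from the front (handle side, towards the robot) to the hinged back, y to its left, z up. The middle 136 mm of the front is set back as a bay for the fingers, open in front and down to the table; the front face of the bay's back wall is at x = -48 mm. Walls 9 mm thick.
- chest_floor (a point): On top of the chest's bottom board (10 mm thick), at x = +33 mm, y = 0 in the chest's frame: middle of the clear space behind the bay, which runs from x = -39 to +111 mm and y = -161 to +161 mm in the chest's frame and is 90 mm deep. Axes as the chest's.
- lid_hinge (a point): Middle of the lid's hinge line (along the chest's y axis), chest frame x = 120, y = 0, z = 100.5 mm; turns with the lid. The lid is a plywood board 240 x 340 x 14 mm lying on the chest, 0.4 to 0.7 kg, with a notch 136 mm wide and 72 mm deep in the middle of its front edge, over the bay, where the handle sits.
- lid (a joint): Lid angle in rad: 0 closed and latched, grows as the front edge goes up and back. The balance point is near 1.5; below it the lid falls shut, beyond it the lid falls open by itself onto its stop at 1.9, leaning back away from the robot.
- handle_bar (a point): Centre of the paddle handle's round grip bar: dark steel, 16 mm diameter, 104 mm clear length along the chest's y axis, on two arms pivoted on the lid 48 mm behind the bar. Lid closed: the bar is level in the notch, 107 mm above the table, 230 mm before the hinge line, free in front, above, below, and 35 mm behind for a finger. Being round it can turn in the grasp as the lid rises.
- paddle (a joint): Paddle angle relative to the lid in rad: 0 at rest, up to 0.5 (stop) when the bar is pulled up. Spring return: about 1 N at the bar to start, 5 N at the stop. Between 0.15 and 0.3 the latch lets the lid go; lifting the bar further then raises the lid (3 to 5 N at the bar at first). Once the lid is up the paddle may return.
- plane_center (a point): Centre, half-way up, of the small block plane, a steel block 150 mm long (its x axis), 44 wide (y), 32 high, on its sole, this point 16 mm above what it lies on. On top a sloping cap (to 55 mm above the sole, from the middle towards -x) and a round wooden knob near the +x end (to 54 mm). 0.35 to 0.55 kg. It starts on the table roughly along world y.
- driver_grip (a point): Screwdriver lying in a row with the plane, roughly along y: a bystander.
- brush_grip (a point): Wooden-handled brush lying in a row with the plane, roughly along y: a bystander.
- tape_mid (a point): Roll of tape, a cardboard-brown ring 96 mm across, 25 mm high, lying flat: a bystander.
- offcut_mid (a point): Wood offcut 90 x 60 x 22 mm: a bystander.
Things that resemble listed ones, but are neither listed nor needed, are in the scene too. Leave any blue, orange or yellow look-alike of the part that bears plane_center alone.

How it is judged:
By the outcome, as a careful person would: the job done as asked, in the order asked, and still so for the second after the job is handed in, with the robot touching nothing.
It also fails if it takes over 67 s, if anything falls off the work surface, if the arm or the gripper's body presses on something with over 40 N, if the wrist force passes 120 N, or if a joint passes its speed limit or range.

## Robot

A 6-joint arm with a two-finger parallel gripper is mounted at the origin on the work surface. World frame = base frame: x ahead of the robot, y to its left, z up, the work surface at z = 0. Lengths are in m, angles in rad, forces in N, time in s.
With the tool pointing down it reaches from about 0.275 to 0.725 m from the base axis. Payload 15.9 kg.
Tool frame: the origin (TCP) lies at the very end of the fingers, on their centre line; the grasp point (between the pads) lies 19 mm behind it (tcp_to_grasp is the distance from the TCP to the grasp point, in m); z points along the fingers, x is the direction in which the jaws open and shut, and the axes are right-handed (so a half turn about z gives the same grasp; the last joint's range is limited). The gripper opens to 85 mm and grips with 20 to 120 N. Pads are 22 mm wide; open, the fingers measure 114 mm over their backs; the gripper's body (76 mm by 85 mm) begins 54 mm behind the grasp point. The pads swing forward as they close: fully open they stand 13 mm farther back than shut.
Start: joints at [1.308, 0.213, -0.034, 1.323, 0, 1.571], TCP at [0.13, 0.483, 0.231] pointing down, gripper open.
Joint ranges: [-2.98, 2.98], [-0.74, 1.72], [-1.14, 1.35], [-2.1, 2.04], [-1.57, 1.44], [-3.14, 3.14]. Speed limits (rad/s): [1.89, 1.89, 2.39, 2.57, 3.14, 3.14].

## Interface

Orientations are given as a unit quaternion [w, x, y, z].
In Python, from rig import * gives the robot as it stands. The module is installed in compiled form; this text tells all that it offers. Calls block until the motion is done:
- goto(position, orientation): joint-space move of the TCP to a pose.
- move_linear(position, attitude=None, max_speed=0.15): straight line of the TCP; attitude=None keeps the orientation; max_speed is the mean speed in m/s.
- movej(angles): joint-space move.
- release() and grab(squeeze=None): open the fingers fully, or close them until they stop; squeeze is the grip in N (None keeps the last).
- dwell(seconds).
- solve_ik(position, orientation): joint angles nearest the present ones, or None.
- get_obs(): the state.
- capture(name): name is "scene" or "side" or "wrist"; returns a dict with "img" (384x512x3 uint8, red, green, blue), "mtx" (3x3 intrinsics, pixels), "camera_from_world" (4x4, takes a point from world to camera coordinates). Camera axes: x right, y down, z forward; pixel columns grow to the right and rows downward; lengths in m; the calibration is good to about 2 mm. A picture is of the moment at which its call begins. There is no depth.
A pose or a line that the arm cannot do raises MotionError and nothing moves.
- sign_off(): hands the job in, once; it reports no verdict.
The state is a dict: "t": time; "joint_pos": joint angles; "qd": joint speeds; "tau": joint torques, N m; "tcp_pos": TCP position; "orientation": TCP orientation; "force": force on the tool from outside, world axes, zero at the start; "ft_torque": the same for the moment, N m; "gripper_width": finger opening in m.
Only numpy, scipy, OpenCV 4.12 (cv2) and the standard library are available. Lean on these libraries where they do the work, as an engineer would, in place of code of your own. Each camera call takes 0.05 s, during which the arm holds its last target.

## Working session

There is one attempt and no reset: what is moved stays moved. The work goes in short steps, each a Python script; the robot and the scene stay as the last script left them, time stands still between calls to the robot, and variables do not carry over. Pictures are saved under pics/ and viewed, and the job is handed in when it is done.

```bash
mkdir -p pics; cat > h.py <<'E'
from rig import *
import numpy as np, cv2
def snap(cam,name):
    c=capture(cam); cv2.imwrite(f'pics/{name}.png',c['img'][:,:,::-1]); np.savez(f'pics/{name}.npz',**c); return c
def load(name): return np.load(f'pics/{name}.npz')
def proj(c,p):
    T=c['camera_from_world']; q=T[:3,:3]@np.array(p,float)+T[:3,3]; u=c['mtx']@q; return u[:2]/u[2]
def back(c,px,z):
    T=c['camera_from_world']; R=T[:3,:3]; o=-R.T@T[:3,3]
    d=R.T@np.linalg.inv(c['mtx'])@np.array([px[0],px[1],1.]); return o+d*(z-o[2])/d[2]
E
python3 - <<'E'
from h import *
for n in ('scene','side','wrist'): c=snap(n,n+'0')
o=get_obs(); print({k:np.round(v,3) for k,v in o.items()})
for n in ('scene','side'):
    c=load(n+'0'); T=c['camera_from_world']; print(n,-T[:3,:3].T@T[:3,3])
E
```

```text
{'t': np.float64(0.15), 'joint_pos': array([ 1.308,  0.213, -0.035,  1.323, -0.   ,  1.571]), 'qd': array([ 0.001, -0.001,  0.001, -0.001,  0.001, -0.001]), 'tau': array([-2.0000e-03, -6.8640e+01,  4.8725e+01,  1.3000e-02, -0.0000e+00,
        0.0000e+00]), 'tcp_pos': array([0.13 , 0.483, 0.231]), 'orientation': array([ 0.   ,  0.794,  0.608, -0.   ]), 'force': array([0.178, 0.885, 0.081]), 'ft_torque': array([-0.039,  0.011, -0.018]), 'gripper_width': np.float64(0.086)}
scene [1.04439628 0.14221023 0.92457906]
side [ 0.41972434 -0.97962254  1.03420836]
```

View pics/scene0.png

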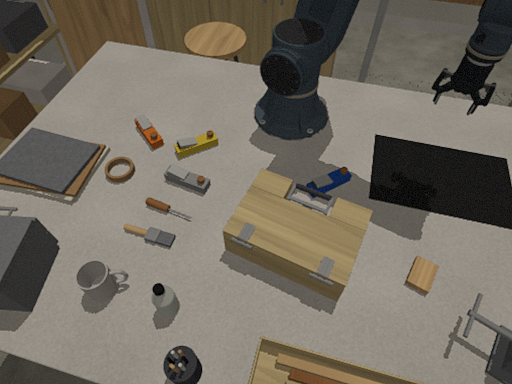

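View pics/side0.png

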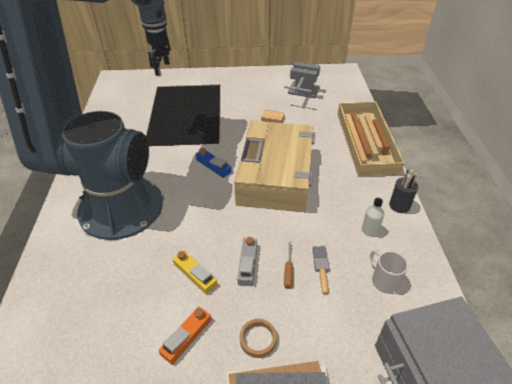

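View pics/wrist0.png

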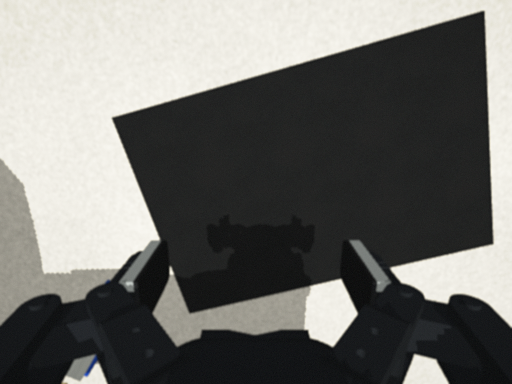

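Plane candidates in the scene image are grey (187,179), yellow (197,143), orange (148,131) and blue (329,180). Only the grey one is steel-coloured, and it lies in a row with the driver (168,208) and brush (150,235). I'll confirm that in an enlarged crop and take the corners from it.

```bash
python3 - <<'E'
from h import *
a=load('scene0')['img'][:,:,::-1]; b=load('side0')['img'][:,:,::-1]
cv2.imwrite('pics/c1.png',cv2.resize(a[155:300,215:385],None,fx=4.5,fy=4,interpolation=cv2.INTER_CUBIC))
p=cv2.resize(a[155:205,155:221],None,fx=6,fy=6,interpolation=cv2.INTER_CUBIC)
q=cv2.resize(b[230:292,220:276],None,fx=6,fy=6,interpolation=cv2.INTER_CUBIC)
H=max(p.shape[0],q.shape[0]); im=np.zeros((H,p.shape[1]+q.shape[1],3),np.uint8); im[:p.shape[0],:p.shape[1]]=p; im[:q.shape[0],p.shape[1]:]=q
cv2.imwrite('pics/c2.png',im)
cv2.imwrite('pics/c3.png',cv2.resize(b[110:215,225:325],None,fx=5.5,fy=5.5,interpolation=cv2.INTER_CUBIC))
E
```

```text
(no output)
```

View pics/c1.png

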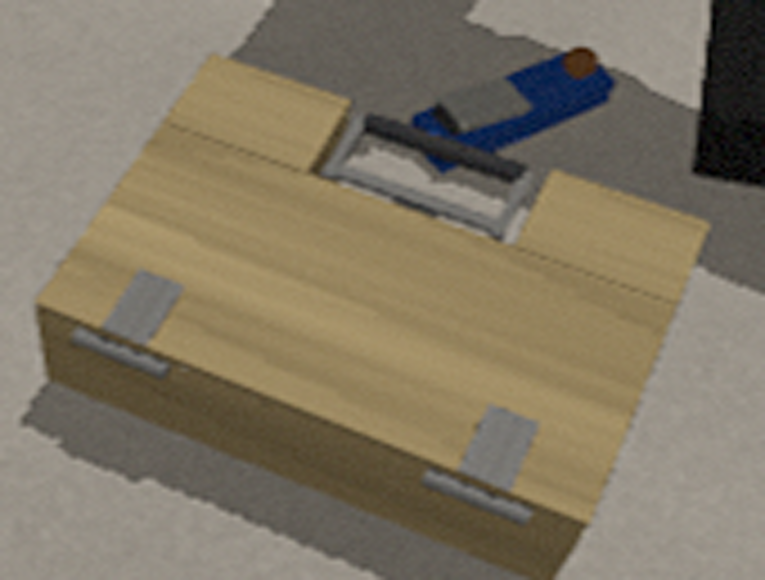

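View pics/c2.png

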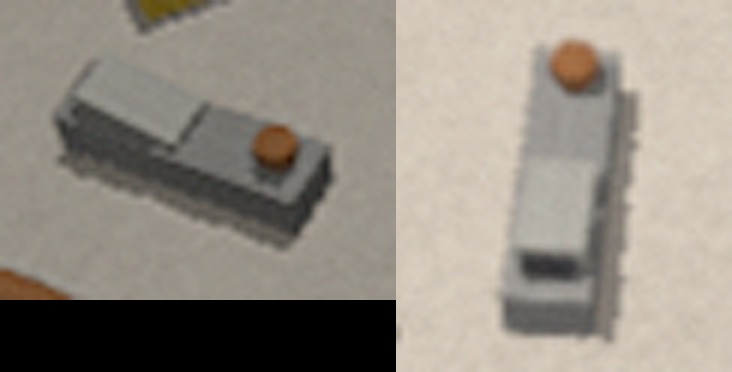

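View pics/c3.png

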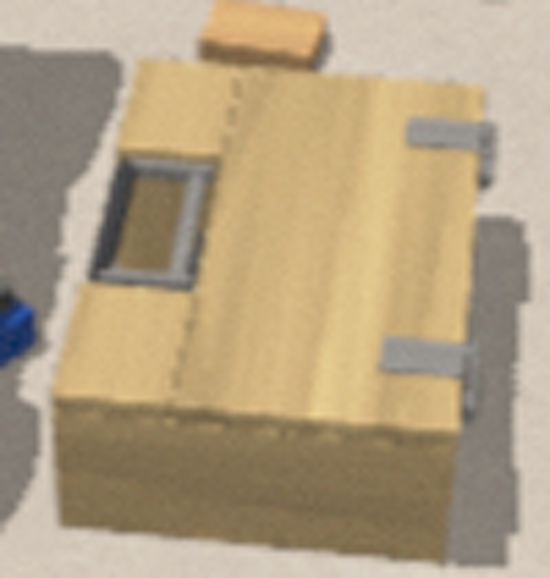

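The crops confirm it: the grey steel plane has a sloping cap and a brown knob, with the knob at the upper end in the side view, so its +x points towards +y (the chest). The blue look-alike lies just in front of the chest bay. Next I'll fit the poses from both views.

```bash
python3 - <<'E'
from h import *
from scipy.optimize import least_squares
A=load('scene0');B=load('side0')
s=lambda u,v:((u+.5)/4.5-.5+215,(v+.5)/4-.5+155)
d=lambda u,v:((u+.5)/5.5-.5+225,(v+.5)/5.5-.5+110)
p1=lambda u,v:((u+.5)/6-.5+155,(v+.5)/6-.5+155)
p2=lambda u,v:((u-396+.5)/6-.5+220,(v+.5)/6-.5+230)
z=.1145
# chest pts in chest frame
obs=[(A,s(210,55),(-.12,-.17,z)),(A,s(708,225),(-.12,.17,z)),(A,s(38,303),(.12,-.17,z)),(A,s(585,523),(.12,.17,z)),
 (B,d(135,60),(-.12,.17,z)),(B,d(485,85),(.12,.17,z)),(B,d(460,433),(.12,-.17,z)),(B,d(55,400),(-.12,-.17,z))]
for c,px,q in obs: print(q,back(c,px,z).round(4))
def fit(obs,x0):
    def f(x):
        R=np.array([[np.cos(x[2]),-np.sin(x[2])],[np.sin(x[2]),np.cos(x[2])]]); r=[]
        for c,px,q in obs:
            w=np.r_[R@np.array(q[:2])+x[:2],q[2]]; r+=list(proj(c,w)-px)
        return np.array(r)
    r=least_squares(f,x0); print(r.x.round(4),np.abs(r.fun).max().round(2)); return r.x
ch=fit(obs,[.55,0,0])
zb=.032
po=[(A,p1(330,150),(.075,.022,zb)) ,(A,p1(287,203),(.075,-.022,zb)),(A,p1(57,112),(-.075,-.022,zb)),
 (B,p2(508,297),(-.075,.022,zb)),(B,p2(590,300),(-.075,-.022,zb)),(B,p2(537,47),(.075,.022,zb)),(B,p2(620,55),(.075,-.022,zb)),(B,p2(505,330),(-.075,.022,0)),(B,p2(588,333),(-.075,-.022,0))]
for c,px,q in po: print(q,back(c,px,q[2]).round(4))
pl=fit(po,[.4,-.25,1.57])
R=np.array([[np.cos(ch[2]),-np.sin(ch[2])],[np.sin(ch[2]),np.cos(ch[2])]])
hb=np.r_[R@[-.11,0]+ch[:2],.107]; print('bar',hb)
print('bar meas',back(A,s(365,122),.107),back(A,s(527,172),.107),proj(A,hb),s(446,147))
# blue
for u,v in((425,115),(440,170),(612,90),(560,50)): print('blue',back(A,s(u,v),.032).round(3))
np.savez('poses.npz',ch=ch,pl=pl)
E
```

```text
(-0.12, -0.17, 0.1145) [ 0.3942 -0.0145  0.1145]
(-0.12, 0.17, 0.1145) [0.4599 0.3163 0.1145]
(0.12, -0.17, 0.1145) [ 0.626  -0.0582  0.1145]
(0.12, 0.17, 0.1145) [0.6913 0.2689 0.1145]
(-0.12, 0.17, 0.1145) [0.4546 0.3138 0.1145]
(0.12, 0.17, 0.1145) [0.6916 0.2701 0.1145]
(0.12, -0.17, 0.1145) [ 0.6263 -0.0635  0.1145]
(-0.12, -0.17, 0.1145) [ 0.3938 -0.0214  0.1145]
[ 0.5419  0.1272 -0.1925] 1.72
(0.075, 0.022, 0.032) [ 0.4173 -0.1796  0.032 ]
(0.075, -0.022, 0.032) [ 0.4567 -0.1895  0.032 ]
(-0.075, -0.022, 0.032) [ 0.432  -0.3321  0.032 ]
(-0.075, 0.022, 0.032) [ 0.3952 -0.3306  0.032 ]
(-0.075, -0.022, 0.032) [ 0.4336 -0.3347  0.032 ]
(0.075, 0.022, 0.032) [ 0.4135 -0.1822  0.032 ]
(0.075, -0.022, 0.032) [ 0.4557 -0.19    0.032 ]
(-0.075, 0.022, 0) [ 0.3925 -0.3282  0.    ]
(-0.075, -0.022, 0) [ 0.4322 -0.3324  0.    ]
[ 0.4243 -0.2578  1.4171] 1.46
bar [0.4339385  0.14821799 0.107     ]
bar meas [0.42278347 0.09700324 0.107     ] [0.4393274 0.204433  0.107    ] [312.45500088 191.88987002] (313.72222222222223, 191.375)
blue [0.348 0.133 0.032]
blue [0.398 0.152 0.032]
blue [0.287 0.258 0.032]
blue [0.255 0.216 0.032]
```

```bash
cat >> h.py <<'E'
from scipy.spatial.transform import Rotation as Ro
P=np.load('poses.npz'); CH=P['ch'].copy(); PL=P['pl'].copy()
BARFIX=-0.001
def cw(x,y,z):
    c,s=np.cos(CH[2]),np.sin(CH[2]); return np.array([CH[0]+c*x-s*y,CH[1]+s*x+c*y,z])
def quat(R):
    q=Ro.from_matrix(R).as_quat(); return np.r_[q[3],q[:3]]
def tilt(th,sg=1):
    c,s=np.cos(CH[2]),np.sin(CH[2]); 
    z=np.array([np.cos(th)*c,np.cos(th)*s,-np.sin(th)]); x=sg*np.array([np.sin(th)*c,np.sin(th)*s,np.cos(th)])
    return np.c_[x,np.cross(z,x),z]
def down(yawjaw):
    x=np.array([np.cos(yawjaw),np.sin(yawjaw),0]); z=np.array([0,0,-1.]); return np.c_[x,np.cross(z,x),z]
def bar(al,ph):
    # lid-frame (from hinge): forward -x, up z
    v=np.array([-.182-.048*np.cos(ph),.0065+.048*np.sin(ph)])
    c,s=np.cos(al),np.sin(al)
    # rotate: -x -> +z, z -> +x
    return cw(.12+c*v[0]+s*v[1]+BARFIX,0,.1005-s*v[0]+c*v[1])
def tcp(p,R,back=0.): return p+R[:,2]*(.019-back)
E
python3 - <<'E'
from h import *
for sg in(1,-1):
  for th in (45,50,55,60):
    R=tilt(np.radians(th),sg);q=quat(R); out=[]
    for al,ph,b in((0,0,.1),(0,0,0),(0,.35,0),(.5,.2,0),(1,.1,0),(1.5,0,0),(1.87,0,0),(1.87,0,.1)):
        j=solve_ik(tcp(bar(al,ph),R,b),q); out.append(None if j is None else np.round(j,2).tolist())
    print(sg,th,*out,sep='\n ')
for nm,p,y in(('plane',np.r_[PL[:2],.006],PL[2]+np.pi/2),('floor',cw(.033,0,.016),CH[2])):
  for k in(0,np.pi): print(nm,[None if (j:=solve_ik(p+[0,0,h],quat(down(y+k)))) is None else np.round(j,2).tolist() for h in(0,.2)])
E
```

```text
1
 45
 [0.91, -0.32, -0.98, 0.48, -0.68, 2.52]
 [0.69, -0.1, -1.09, 0.02, -0.58, 2.28]
 [0.69, -0.14, -1.06, 0.08, -0.58, 2.28]
 [0.6, -0.26, -0.85, 0.37, -0.53, 2.2]
 [0.45, -0.19, -0.62, 0.47, -0.44, 2.06]
 [0.32, -0.03, -0.41, 0.47, -0.35, 1.95]
 [0.24, 0.12, -0.28, 0.43, -0.3, 1.89]
 [0.31, -0.02, -0.26, 0.62, -0.34, 1.94]
1
 50
 [0.82, -0.31, -0.91, 0.55, -0.58, 2.46]
 [0.64, -0.11, -1.02, 0.15, -0.5, 2.28]
 [0.64, -0.14, -0.99, 0.2, -0.49, 2.27]
 [0.56, -0.23, -0.77, 0.48, -0.46, 2.2]
 [0.43, -0.15, -0.53, 0.6, -0.38, 2.07]
 [0.3, 0.01, -0.3, 0.62, -0.31, 1.96]
 [0.23, 0.17, -0.17, 0.58, -0.27, 1.9]
 [0.28, 0.04, -0.12, 0.77, -0.3, 1.95]
1
 55
 [0.74, -0.29, -0.84, 0.63, -0.48, 2.41]
 [0.6, -0.1, -0.95, 0.26, -0.42, 2.26]
 [0.59, -0.13, -0.92, 0.32, -0.42, 2.26]
 [0.52, -0.19, -0.69, 0.59, -0.39, 2.19]
 [0.4, -0.11, -0.43, 0.72, -0.32, 2.07]
 [0.28, 0.06, -0.2, 0.75, -0.26, 1.97]
 [0.21, 0.22, -0.05, 0.73, -0.23, 1.91]
 [0.26, 0.11, 0.03, 0.93, -0.25, 1.95]
1
 60
 [0.66, -0.26, -0.76, 0.7, -0.39, 2.36]
 [0.55, -0.08, -0.88, 0.37, -0.35, 2.24]
 [0.55, -0.1, -0.85, 0.42, -0.34, 2
[... 1175 characters left out ...]
6, 0.11, 0.03, 0.93, -0.25, -1.19]
-1
 60
 [0.66, -0.26, -0.76, 0.7, -0.39, -0.79]
 [0.55, -0.08, -0.88, 0.37, -0.35, -0.9]
 [0.55, -0.1, -0.85, 0.42, -0.34, -0.9]
 [0.48, -0.15, -0.61, 0.69, -0.32, -0.96]
 [0.37, -0.06, -0.34, 0.83, -0.27, -1.07]
 [0.26, 0.12, -0.08, 0.89, -0.22, -1.17]
 [0.2, 0.28, 0.08, 0.88, -0.19, -1.23]
 [0.23, 0.19, 0.19, 1.08, -0.21, -1.2]
plane [[-0.55, 0.37, -0.43, 0.77, 0.0, -1.96], [-0.55, 0.21, -0.1, 1.26, 0.0, -1.96]]
plane [[-0.55, 0.37, -0.43, 0.77, 0.0, 1.18], [-0.55, 0.21, -0.1, 1.26, 0.0, 1.18]]
floor [[0.21, 0.51, -0.16, 0.89, 0.0, 1.97], [0.21, 0.4, 0.18, 1.35, 0.0, 1.97]]
floor [[0.21, 0.51, -0.16, 0.89, 0.0, -1.17], [0.21, 0.4, 0.18, 1.35, 0.0, -1.17]]
```

```bash
python3 - <<'E'
from h import *
R=tilt(np.radians(55));q=quat(R)
goto(tcp(bar(0,0),R,.1),q)
o=get_obs();print(o['t'],o['tcp_pos'],o['force'])
for n in('wrist','scene','side'): snap(n,n+'1')
c=load('wrist1')
print([proj(c,bar(0,0)+cw(0,s,0)-cw(0,0,0)).round(1) for s in(-.052,0,.052)])
print([proj(load('scene1'),bar(0,0)+cw(0,s,0)-cw(0,0,0)).round(1) for s in(-.052,0,.052)])
E
```

```text
1.675 [0.38761703 0.15816153 0.17376806] [-0.10178091  0.11368442 -0.25461233]
[array([253.9, 256.3]), array([253.9, 198.4]), array([253.9, 132.7])]
[array([295.8, 185.2]), array([312.6, 191.6]), array([329.8, 198.2])]
```

View pics/wrist1.png

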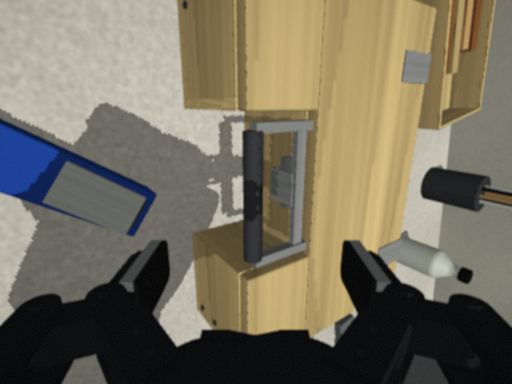

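View pics/side1.png

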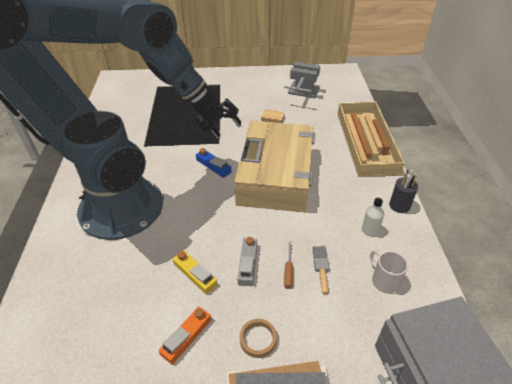

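The wrist view shows the bar from (255,130) to (252,262). The prediction was (254,133) to (254,256), so it agrees to about 2 mm. The blue plane is clear on the left. Now I'll grasp the bar.

```bash
python3 - <<'E'
from h import *
R=tilt(np.radians(55))
move_linear(tcp(bar(0,0),R,0),max_speed=.08)
o=get_obs();print(o['t'],o['force'])
grab(25)
o=get_obs();print(o['t'],o['force'],o['gripper_width'])
snap('wrist','wrist2');snap('side','side2')
E
```

```text
3.225 [-0.09109084 -0.20594386 -0.27078304]
3.8583 [-9.68919346  4.77909902  1.75617633] 0.015003013806807427
```

View pics/wrist2.png

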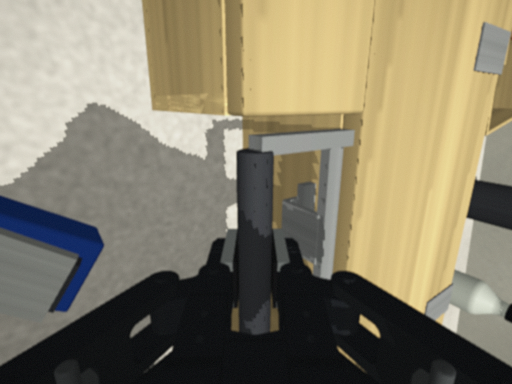

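The bar is gripped between the pads (about 15 mm wide, bar centred at (255,240)). Now I'll lift in stages and watch the forces.

```bash
sed -i 's/BARFIX=-0.001/BARFIX=-0.002/' h.py; python3 - <<'E'
from h import *
R=tilt(np.radians(55))
for al,ph in((0,.18),(0,.36),(.12,.34),(.3,.28)):
    move_linear(tcp(bar(al,ph),R),max_speed=.06)
    o=get_obs();print(al,ph,round(o['t'],2),o['force'].round(1),o['gripper_width'].round(4))
snap('side','side3');snap('wrist','wrist3')
E
```

```text
Traceback (most recent call last):
AttributeError: 'float' object has no attribute 'round'
```

```bash
python3 - <<'E'
from h import *
R=tilt(np.radians(55))
for al,ph in((0,.36),(.12,.34),(.3,.28)):
    move_linear(tcp(bar(al,ph),R),max_speed=.06)
    o=get_obs();print(al,ph,round(o['t'],2),o['force'].round(1),round(o['gripper_width'],4))
snap('side','side3');snap('wrist','wrist3')
E
```

```text
0 0.36 4.54 [-17.8   8.8  -3.8] 0.0154
0.12 0.34 5.13 [-14.4   6.6  -1.5] 0.015
0.3 0.28 5.92 [-16.8   5.1   1.8] 0.0153
```

View pics/side3.png

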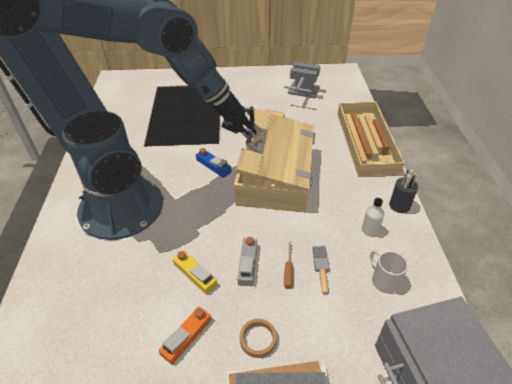

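View pics/wrist3.png

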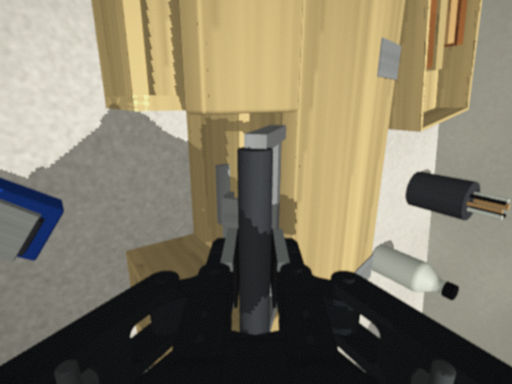

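The lid is rising (front edge up near (265,115) in the side view) and the grip is holding. I'll correct the 2 mm bias behind the -x force and carry on over the balance point.

```bash
sed -i 's/BARFIX=-0.002/BARFIX=-0.0038/' h.py; python3 - <<'E'
from h import *
R=tilt(np.radians(55))
for al,ph in((.5,.22),(.75,.16),(1.0,.12),(1.2,.09),(1.4,.06)):
    move_linear(tcp(bar(al,ph),R),max_speed=.09)
    o=get_obs();f=o['force'];print(al,ph,round(o['t'],2),f.round(1),round(o['gripper_width'],4))
    if np.linalg.norm(f)>45: print('stop');break
snap('side','side4');snap('wrist','wrist4');snap('scene','scene4')
E
```

```text
0.5 0.22 6.64 [-13.6   2.    3.1] 0.0149
0.75 0.16 7.4 [-9.5 -1.   4. ] 0.0147
1.0 0.12 8.17 [-4.8 -2.9  3.7] 0.0148
1.2 0.09 8.81 [-3.5 -4.5  5.5] 0.015
1.4 0.06 9.45 [-1.9 -4.7  0.8] 0.0152
```

View pics/side4.png

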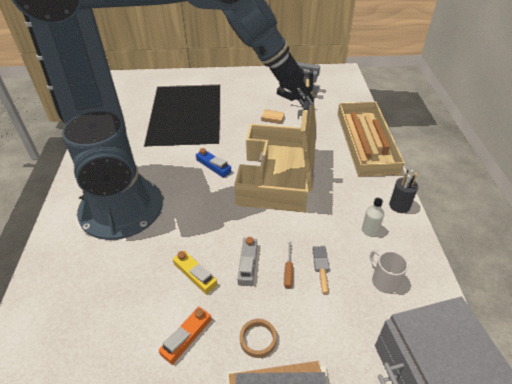

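View pics/wrist4.png

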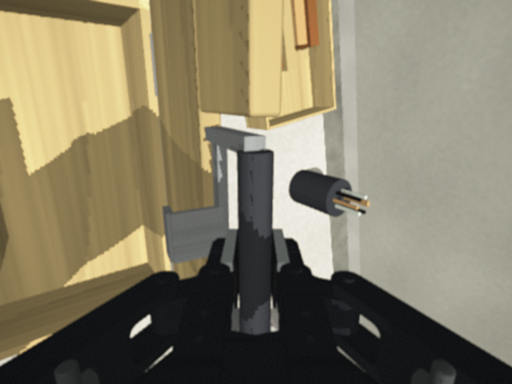

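```bash
python3 - <<'E'
from h import *
for al,ph,th in((1.5,.04,59),(1.6,.02,63),(1.7,0,66),(1.78,0,68),(1.84,0,70)):
    R=tilt(np.radians(th))
    move_linear(tcp(bar(al,ph),R),quat(R),max_speed=.06)
    o=get_obs();f=o['force'];print(al,ph,round(o['t'],2),f.round(1),round(o['gripper_width'],4))
    if np.linalg.norm(f)>45: print('stop');break
print(solve_ik(tcp(bar(1.89,0),R),quat(R)), solve_ik(tcp(bar(1.89,0),R,.12),quat(R)))
snap('side','side5');snap('wrist','wrist5')
E
```

```text
1.5 0.04 10.1 [-1.8 -4.6  1.9] 0.015
1.6 0.02 10.6 [-1.3 -5.2  2.2] 0.0151
1.7 0 11.1 [-1.  -5.9  0.3] 0.0151
1.78 0 11.55 [-0.5 -5.   1.1] 0.0154
1.84 0 11.93 [ 0.1 -4.8  0.1] 0.0149
[ 0.17098809  0.42704515  0.3653733   1.18122122 -0.12191599  1.91413304] [ 0.19513308  0.40317828  0.62237426  1.4649812  -0.12965938  1.93718489]
```

View pics/side5.png

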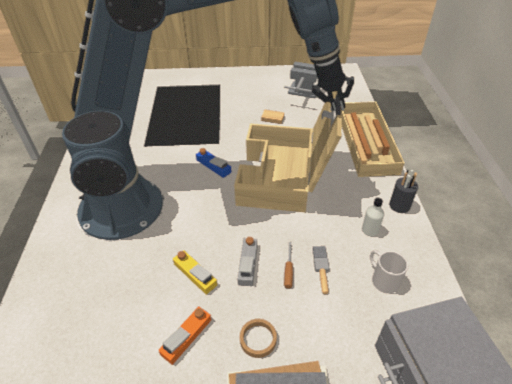

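View pics/wrist5.png

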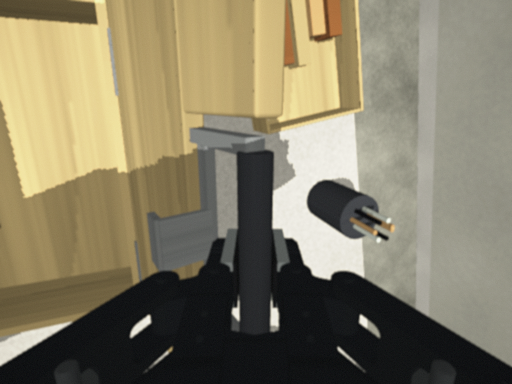

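The lid is leaning back past balance, and the force at the bar is near zero. I'll feel for the stop in small steps.

```bash
python3 - <<'E'
from h import *
R=tilt(np.radians(70))
for al in(1.87,1.89,1.905,1.92,1.935):
    move_linear(tcp(bar(al,0),R),quat(R),max_speed=.04)
    dwell(.1)
    o=get_obs();f=o['force'];print(al,round(o['t'],2),f.round(1),round(o['gripper_width'],4))
    if f[0]<-4: print('stop');break
snap('side','side6');snap('wrist','wrist6')
E
```

```text
1.87 12.45 [-0.6 -5.   0. ] 0.0148
1.89 12.82 [ 0.3 -4.6 -0.9] 0.015
1.905 13.17 [ 0.7 -3.6 -1.5] 0.0153
1.92 13.52 [-3.9 -2.6 -0.3] 0.015
1.935 13.87 [-5.  -2.4  0.8] 0.015
stop
```

View pics/side6.png

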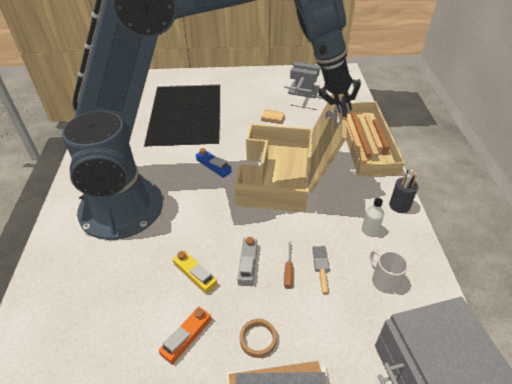

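The force rises at about 1.92, so the lid is on its stop. Releasing and retreating.

```bash
python3 - <<'E'
from h import *
R=tilt(np.radians(70))
release()
o=get_obs();print(o['t'],o['force'].round(1),o['gripper_width'])
p=o['tcp_pos']
move_linear(p-R[:,2]*.1,max_speed=.12)
o=get_obs();print(o['t'],o['force'].round(1))
snap('side','side7');snap('wrist','wrist7')
E
```

```text
14.65 [ 0.4  0.9 -0.9] 0.08570783293288363
15.6333 [-0.2 -0.7  0.7]
```

View pics/side7.png

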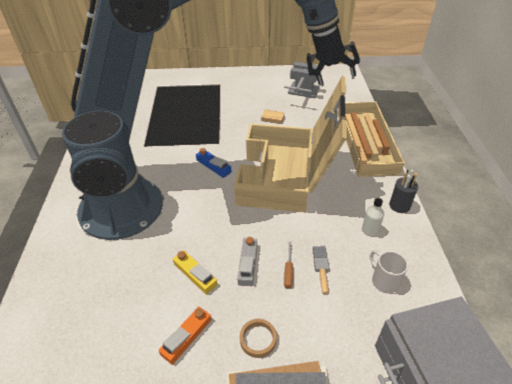

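```bash
python3 - <<'E'
from h import *
goto([.5,.05,.38],quat(down(CH[2])))
R=down(PL[2]-np.pi/2)
goto(np.r_[PL[:2],.2],quat(R))
o=get_obs();print(o['t'],o['tcp_pos'],o['joint_pos'].round(2))
c=snap('wrist','wrist8');snap('side','side8')
cy,sy=np.cos(PL[2]),np.sin(PL[2])
for q in((.075,.022),(.075,-.022),(-.075,-.022),(-.075,.022)):
  w=[PL[0]+cy*q[0]-sy*q[1],PL[1]+sy*q[0]+cy*q[1],.032]; print(q,proj(c,w).round(1))
E
```

```text
17.9667 [ 0.42514457 -0.25741947  0.20052759] [-0.54  0.21 -0.11  1.24  0.    1.18]
(0.075, 0.022) [231.1 100.7]
(0.075, -0.022) [274.4 100.7]
(-0.075, -0.022) [271.8 235.7]
(-0.075, 0.022) [233.9 235.7]
```

View pics/wrist8.png

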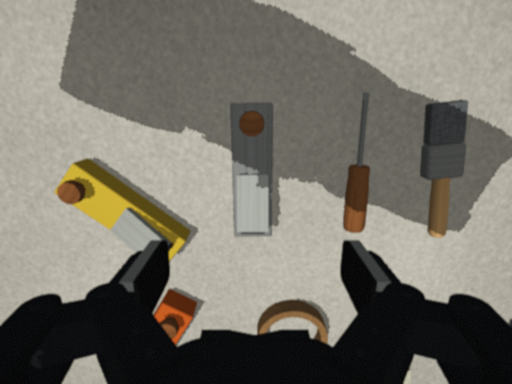

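View pics/side8.png

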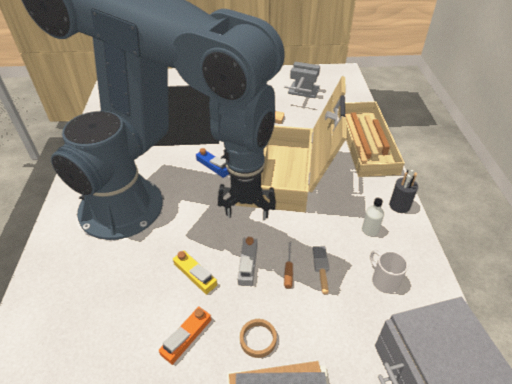

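The grey plane's corners at (231,102), (272,103), (271,236) and (234,236) are within 2 px of prediction. The driver (358,200) and yellow plane (130,205) are clear of the fingers. Grasping the plane.

```bash
python3 - <<'E'
from h import *
R=down(PL[2]-np.pi/2);q=quat(R)
p=np.r_[PL[:2],.006]
move_linear(p+[0,0,.08],q,max_speed=.2)
move_linear(p,q,max_speed=.1)
o=get_obs();print(o['t'],o['tcp_pos'],o['force'].round(1))
grab(70)
o=get_obs();print(o['t'],o['force'].round(1),o['gripper_width'])
move_linear(p+[0,0,.03],q,max_speed=.06)
o=get_obs();print(o['t'],o['force'].round(1),o['ft_torque'].round(2),o['gripper_width'])
move_linear(p+[0,0,.26],q,max_speed=.2)
goto(cw(.036,0,.26),quat(down(CH[2])))
o=get_obs();print(o['t'],o['tcp_pos'],o['force'].round(1),o['ft_torque'].round(2),o['gripper_width'])
for n in('wrist','side','scene'):snap(n,n+'9')
E
```

```text
19.7333 [ 0.42471404 -0.25810125  0.00661179] [-0.6 -0.1  1.6]
20.2 [-1.4  1.1  8.7] 0.04291072374225088
20.85 [ 0.6  0.4 -5. ] [ 0.02 -0.01 -0.07] 0.042832427188052635
23.6583 [0.57728285 0.11919809 0.26007467] [-0.6 -0.1 -4.1] [ 0.02 -0.05 -0.  ] 0.04266547939301105
```

View pics/wrist9.png

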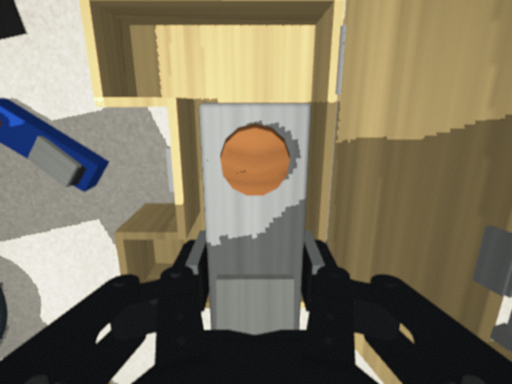

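View pics/side9.png

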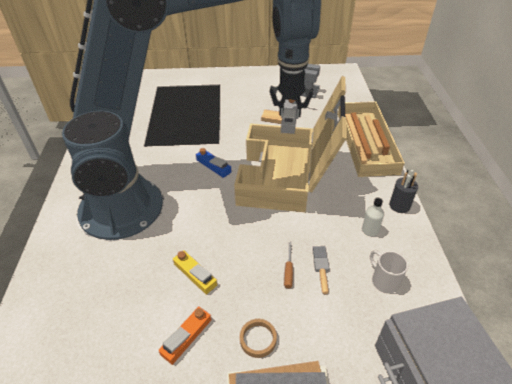

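View pics/scene9.png

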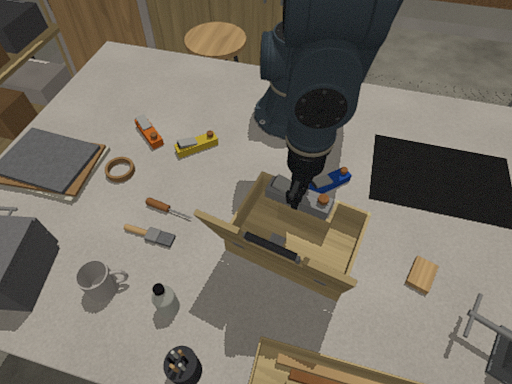

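```bash
python3 - <<'E'
from h import *
c=load('wrist9')
for x,y,z in((-.048,.03,.1),(-.039,.03,.1),(.111,.03,.1),(.12,.03,.1),(-.048,.068,.1),(.111,.161,.1),(-.111,.161,.1)): print((x,y,z),proj(c,cw(x,y,z)).round(0))
im=c['img'][:,:,::-1]
cv2.imwrite('pics/c9.png',cv2.resize(im[0:260,80:380],None,fx=2.6,fy=2.3))
E
```

```text
(-0.048, 0.03, 0.1) [172. 145.]
(-0.039, 0.03, 0.1) [180. 145.]
(0.111, 0.03, 0.1) [326. 145.]
(0.12, 0.03, 0.1) [335. 145.]
(-0.048, 0.068, 0.1) [169. 106.]
(0.111, 0.161, 0.1) [336.  -1.]
(-0.111, 0.161, 0.1) [90. -1.]
```

View pics/c9.png

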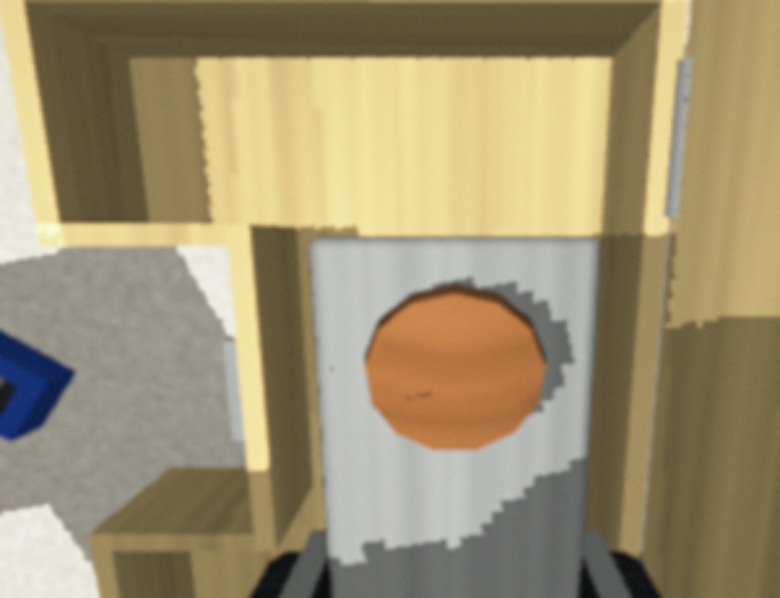

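The wall edges (cols 171/179 and about 327) match prediction (172/180 and 326), so the opening is centred under the plane. Lowering.

```bash
python3 - <<'E'
from h import *
q=quat(down(CH[2]))
move_linear(cw(.036,0,.14),q,max_speed=.15)
move_linear(cw(.036,0,.035),q,max_speed=.1)
o=get_obs();print(o['t'],o['force'].round(1)); f0=o['force'][2]
for z in(.026,.021,.019,.0175,.0165,.0155):
    move_linear(cw(.036,0,z),q,max_speed=.03); o=get_obs()
    print(z,round(o['tcp_pos'][2],4),o['force'].round(1))
    if o['force'][2]-f0>3: break
release(); dwell(.2)
o=get_obs();print(o['t'],o['force'].round(1),o['gripper_width'])
move_linear(cw(.036,0,.26),q,max_speed=.12)
goto(np.array([.42,.05,.35]),q)
o=get_obs();print(o['t'],o['force'].round(1))
for n in('wrist','side','scene'):snap(n,n+'10')
E
```

```text
25.9583 [-0.1 -0.1 -5. ]
0.026 0.0258 [ 0.3  0.9 -4.4]
0.021 0.0207 [-0.2 -0.6 -5.8]
0.019 0.0189 [-0.5 -0.9 -4. ]
0.0175 0.0174 [-0.1 -0.3 -5.4]
0.0165 0.0166 [ 0.6  0.5 -4.1]
0.0155 0.0165 [-6.4 -1.9 14.1]
28.4167 [-15.2   1.6   0.2] 0.08522768595975083
31.4083 [ 1.   1.  -0.5]
```

View pics/side10.png

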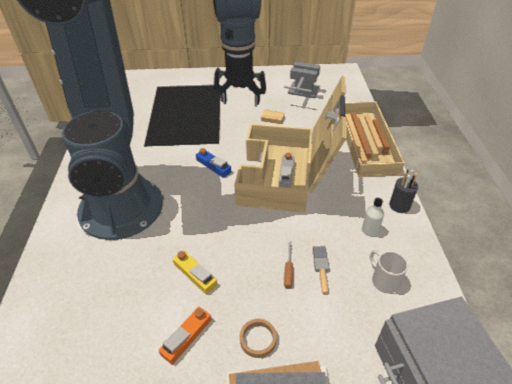

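View pics/scene10.png

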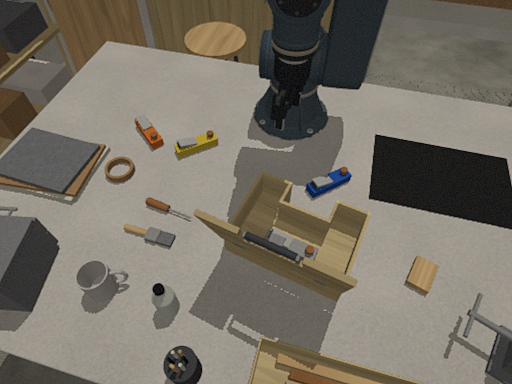

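View pics/wrist10.png

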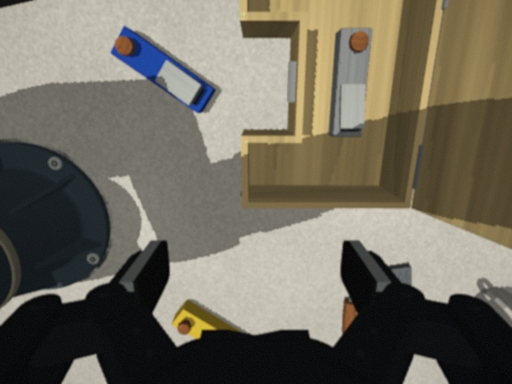

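```bash
python3 - <<'E'
from h import *
a=load('side0')['img'].astype(int);b=load('side10')['img'].astype(int)
c=load('side10')
for y in(-.075,.075): print([proj(c,cw(.036+s,y,.042)).round(1) for s in(-.022,.022)])
for n,(u,v,w,h) in dict(yellow=(170,245,50,48),driver=(280,238,18,52),brush=(310,242,22,54),tape=(235,315,46,45),offcut=(260,108,28,16),blue=(193,146,42,32)).items():
    print(n,np.abs(a-b)[v:v+h,u:u+w].mean().round(2),(np.abs(a-b)[v:v+h,u:u+w].max(2)>40).sum())
print('lid',(np.abs(load('side7')['img'].astype(int)-b)[75:155,325:350].max(2)>40).sum())
cv2.imwrite('pics/c10.png',cv2.resize(b[75:215,230:350].astype(np.uint8)[:,:,::-1],None,fx=4.2,fy=4.2,interpolation=cv2.INTER_CUBIC))
E
```

```text
[array([277.6, 181.1]), array([290.2, 182.2])]
[array([281.7, 153.6]), array([293.5, 154.6])]
yellow 12.24 0
driver 12.1 0
brush 12.13 0
tape 11.84 0
offcut 13.45 35
blue 45.53 725
lid 269
```

View pics/c10.png

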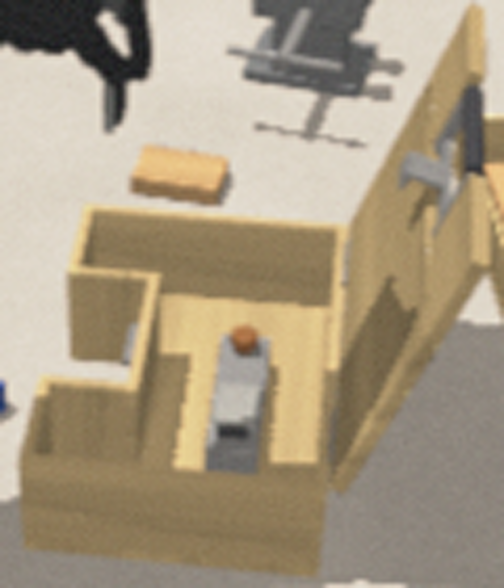

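The plane lies flat in the chest at side px (287,168), where it was predicted. The lid is leaning open, and the driver, brush, tape and offcut haven't moved. Handing in.

```bash
python3 - <<'E'
from h import *
sign_off(); print(get_obs()['t'])
E
```

```text
the job is handed in; nothing more can be done
the job is handed in; nothing more can be done
```

I opened the chest and laid the steel block plane flat on its floor. I handed the job in at about 31.5 s of the 67 s limit; no verdict was reported.

**Lid:** I gripped the handle bar, pulled it up to trip the latch, and carried the lid over the balance point in small steps. I let go only once I felt the stop, at a commanded angle of about 1.92 rad, so it did not slam. The final side picture shows it still leaning open by itself.

**Plane:** I picked the grey steel plane rather than the blue, orange and yellow look-alikes, and lowered it until I felt contact, at the expected height. The final pictures show it flat on its sole, where predicted.

**Bystanders:** The before/after comparison shows the screwdriver, brush and tape unchanged. The offcut had 35 changed pixels and the blue plane's area changed a lot. Both look in place in the pictures, and I put the differences down to the arm's shadow.

**Forces:** The bar and opening forces stayed below about 20 N at each check. About 15 N of side force remained when the fingers opened inside the chest, probably a finger touching a wall. It was gone after the retreat, and the plane was where predicted.

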